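Raise the focus target to its second stop

TASK

Raise the pop-up focus target: press the stand's spring pedal right down to its stop so that the grip head pops up out of its well, and let the pedal come back up. Then pinch the head so that the red release button in its side is squeezed in, and pull the telescopic mast straight up, past its first stop, to its second stop. Finish while still holding it there, fully extended (it sinks back if let go), and leave the reel spindle, the lens cap and the fuse block standing round the stand where they are.

Things in the scene. Friction and masses are not known exactly. Their poses are not given: they have to be found in the camera images.
- stand: Fixed stand: a steel foot plate and a green square housing 90 (x) x 94 (y) mm, top 135 mm above the work surface. Origin on the mast's vertical axis, at work-surface level; z up, -x points from mast to pedal, +y to the red button's side. In the housing's top is a well 56 x 60 mm in which the grip head stands, nearly flush at the start (no room for fingers).
- pedal (a joint): Spring pedal, a steel tread 115 x 60 x 8 mm hinged 53 mm from the mast axis on the -x side, 24 mm up. 0 = up, at rest; 0.30 rad = down on its stop, the tread then 0.06 rad short of level. Takes about 3 N at first, 12 N once the head lifts, 16 N at the stop; springs back when let go. Fully down it has lifted the grip head by 44 mm; friction keeps the head up when the pedal returns.
- pedal_pad (a point): Middle of the top of the black rubber pad (50 x 60 mm) at the free end of the pedal, 90 mm from the pedal's hinge; about 63 mm above the work surface at rest, 37 mm when the pedal is down. Press here, downwards.
- grip_head: Black grip head: block 38 (x) x 36 (y) x 46 mm high with its steel cap, axes parallel to the stand's. Origin on the mast axis, 139 mm below the cap's top. An arm at cap height holds a white round target 48 mm across, 60 mm off on the +x side. Slides only vertically. Pinch it along y (one finger on the button), 16 to 20 mm below the cap's top, with 20 N or more; pads then stand 36 to 37 mm apart.
- head_top (a point): Middle of the top of the grip head's cap: 139 mm above the work surface at the start, 183 mm after the pedal has been pressed, 219 mm at the first stop, 269 mm at the second stop.
- button_face (a point): Middle of the outer face of the red release button (20 wide x 26 high mm) in the +y side of the grip head, 21 mm below the cap's top; at rest it stands 5.4 mm proud of the head. Hidden in the well until the head has popped up.
- button (a joint): Travel of the red release button: 0 = out, 0.005 m = fully in (6 N). While it is out a catch stops the mast 47 mm above its lowest position; it must be in by 4 mm or more to be pulled further. Past the catch it may be in or out.
- inner_tube (a joint): How far the thin upper tube with the grip head is out of the middle tube: 0 at the start, 0.044 m popped up by the pedal, 0.080 m fully out = first stop. Slides with about 4 N of friction and stays where it is left.
- mid_tube (a joint): How far the thicker middle tube is out of the housing: 0 at the start, 0.050 m fully out = second stop. A spring draws it back in (5 to 7 N), so it starts moving only when the inner tube is fully out; the whole pull takes about 11 N. The head then stands 130 mm above its lowest position.
- spindle: Loose nickel-plated reel spindle standing upright, foot 56 mm across, 75 mm high; origin at the centre of its foot. Leave alone.
- lens_cap: Loose blackened steel lens cap, 74 mm across, 28 mm high; origin at the centre of its underside. Leave alone.
- fuse_block: Loose white porcelain fuse block, 62 x 42 x 32 mm; origin at the centre of its underside. Leave alone.

How it is judged:
By the outcome, as a careful person would: the job done as asked, in the order asked, and still so for the second after the job is handed in, while the arm keeps its last pose, push and grip.
It also fails if it takes over 45 s, if anything falls off the work surface, if the arm or the gripper's body presses on something with over 40 N, if the wrist force passes 120 N, or if a joint passes its speed limit or range.

ROBOT

A 6-joint arm with a two-finger parallel gripper is mounted at the origin on the work surface. World frame = base frame: x ahead of the robot, y to its left, z up, the work surface at z = 0. Lengths are in m, angles in degrees, forces in N, time in s.
With the tool pointing down it reaches from about 0.275 to 0.75 m from the base axis. Payload 10.2 kg.
Tool frame: the origin (TCP) lies between the finger pads; the fingertips stand 25 mm ahead of it and the grasp point (between the pads) lies 6 mm ahead of it (tips_ahead is the distance from the TCP to the fingertips, in m); z points along the fingers, y is the line along which they close (so a half turn about z gives the same grasp; the last joint's range is limited). The gripper opens to 85 mm and grips with 20 to 120 N. Pads are 22 mm wide; open, the fingers measure 114 mm over their backs; the gripper's body (76 mm by 85 mm) begins 54 mm behind the grasp point. The pads swing forward as they close: fully open they stand 13 mm farther back than shut.
Start: joints at [-78.633, 17.928, 85.812, -0, 76.261, -12.8], TCP at [0.215, -0.479, 0.256] pointing down, gripper open.
Joint ranges: [-168.41, 168.41], [-55.51, 124.54], [10.69, 146.95], [-70.63, 250.63], [1, 178], [-165.06, 165.06]. Speed limits (degrees/s): [136.94, 136.94, 172.46, 180, 180, 180].

INTERFACE

Orientations are given as a 3x3 rotation matrix whose columns are the frame's x, y, z axes.
In Python, from rig import read_state, get_image, finish_job, tips_ahead gives the robot as it stands.
- The arm moves only by the shell command python3 -m creep 'ROWS' [FORCE]. ROWS is JSON, a list of rows, each an object of numbers: "dx", "dy", "dz": the shift along the tool's x, y, z in units of 0.5 m (1.0 is 0.5 m); "wx", "wy", "wz": the turn, a rotation vector about the tool's x, y, z in units of pi/2 rad (1.0 is pi/2 rad); "claw": the gripper's target within -1 to 1 (fully open at 1, half-way at 0, shut at -1). In form: [{"dx": .., "dy": .., "dz": .., "wx": .., "wy": .., "wz": .., "claw": ..}, ...]. A call has 1 to 12 rows; each row is the pose to reach, as a shift and turn from the pose commanded when the call began, along the tool's axes at that moment; what a row does not reach only later rows make up. A row lasts 1/12 s, in which the tool goes at most 41.7 mm and 7.16 degrees, less where a joint would pass 70% of its speed; a pose out of reach is approached as far as the arm can. A call with a number of a shift or a turn outside -1 to 1 is refused whole. A call with a gripper value outside its range is refused whole. The fingers move at their own pace and stop on an object; FORCE is the grip in N (left out, the last holds). Time passes only in rows, so rows that repeat a pose let the fingers close. It gives the time, the measured TCP pose, the force, the opening and the grip force at its end, in the units of the state.
- read_state(): the state, without advancing time (a new reading comes with each control period).
- get_image(name): name is "scene" or "top" or "wrist"; returns a dict with "img" (420x560x3 uint8, blue, green, red), "intrinsics" (3x3 intrinsics, pixels), "xyz" and "attitude" of the camera in the world; the wrist camera has in their place "mount" (4x4, takes a point from camera to tool coordinates, whose origin is the TCP and whose axes are the flange's). Camera axes: x right, y down, z forward; pixel columns grow to the right and rows downward; lengths in m; the calibration is good to about 2 mm. A picture is of the moment at which its call begins: read the wrist's pose just before it. There is no depth.
- finish_job(): hands the job in; it is judged then, once.
The state is a dict: "clock": time; "qpos": joint angles; "qvel": joint speeds; "effort": joint torques, N m; "tcp_pos": TCP position; "tcp_rot": TCP orientation; "force": force on the tool from outside, world axes, zero at the start; "torque": the same for the moment, N m; "grip_width": opening from 0.0 (shut) to 1.0 (fully open); "gripper_force": force on a finger pad.
Only numpy, scipy, OpenCV 4.12 (cv2) and the standard library are available. Lean on these libraries where they do the work, as an engineer would, in place of code of your own. Each camera call takes 0.05 s, during which the arm holds its last target. There are 200 camera calls.

## Working session

There is one attempt and no reset: what is moved stays moved. The work goes in short steps, Python scripts to look and compute and a shell command to move; the robot and the scene stay as the last step left them, time stands still between calls to the robot, and variables do not carry over. Pictures are saved under pics/ and viewed, at most 10 in all, crops included, and the job is handed in when it is done.

```bash
mkdir -p pics
python3 - <<'E'
from rig import *
import cv2,numpy as np
s=read_state(); print(s, tips_ahead)
for n in("scene","top"):
    r=get_image(n); cv2.imwrite(f"pics/{n}0.png",r["img"]); np.savez(f"{n}.npz",K=r["intrinsics"],p=r["xyz"],R=r["attitude"]); print(n,r["intrinsics"],r["xyz"],r["attitude"])
E
```

```text
{'clock': 0.0, 'qpos': array([-7.86307672e+01,  1.79603375e+01,  8.58555993e+01,  4.85677295e-05,
        7.62601665e+01, -1.28002270e+01]), 'qvel': array([ 9.33513750e-02,  3.02892810e-02, -6.83041907e-03,  1.30738883e-01,
       -1.93503966e-05, -1.30525401e-02]), 'effort': array([-5.78218878e-04, -4.12265396e+01, -2.59742063e+01, -1.93321243e-04,
        4.13801288e-03, -2.55859402e-05]), 'tcp_pos': array([ 0.21489365, -0.47875109,  0.25571663]), 'tcp_rot': array([[ 9.12338608e-01,  4.09436438e-01, -2.61032452e-04],
       [ 4.09436415e-01, -9.12337726e-01,  1.30235111e-03],
       [ 2.95080244e-04, -1.29506139e-03, -9.99999118e-01]]), 'force': array([ 0.97896268, -0.27722142,  0.23057936]), 'torque': array([-0.0243702 , -0.03158844, -0.0027118 ]), 'gripper_force': 0.0, 'grip_width': 0.9994231343485475} 0.025
scene [[427.92091089   0.         278.9006364 ]
 [  0.         427.92091089 207.8036978 ]
 [  0.           0.           1.        ]] [ 1.30952946 -0.07428836  0.65096531] [[ 0.18968532  0.58956015 -0.78513586]
 [ 0.98172981 -0.1016401   0.16085978]
 [ 0.01503523 -0.80130401 -0.59806841]]
top [[490.87115548   0.         275.06828108]
 [  0.         490.87115548 214.25232188]
 [  0.           0.           1.        ]] [0.32125149 0.03885093 1.26481023] [[ 0.14508988 -0.96523444  0.21741987]
 [-0.98940131 -0.1428355   0.02613545]
 [ 0.00582844 -0.2189075  -0.97572821]]
```

View pics/scene0.png

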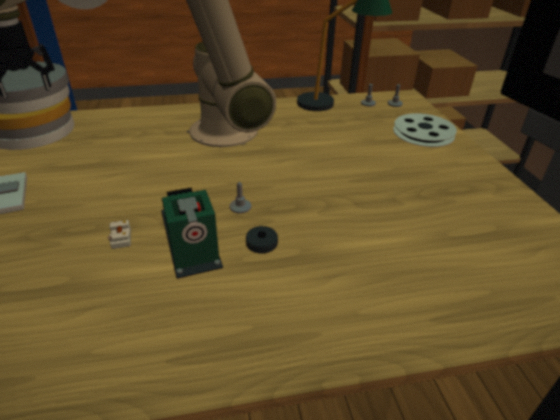

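View pics/top0.png

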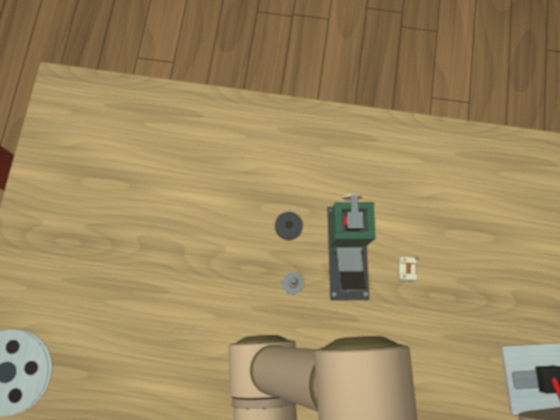

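The scene view shows the green stand at about (192,230), with the target facing the camera. In the top view the housing is at (353,222), the pad at (352,281), the lens cap at (289,226), the spindle at (293,283) and the fuse block at (408,269). I'll enlarge the top view for pixel detail.

Run:
```python
import cv2
i=cv2.imread("pics/top0.png")[185:305,270:430]
cv2.imwrite("pics/top0c.png",cv2.resize(i,None,fx=5,fy=5,interpolation=cv2.INTER_CUBIC))
```

```text
(no output)
```

View pics/top0c.png

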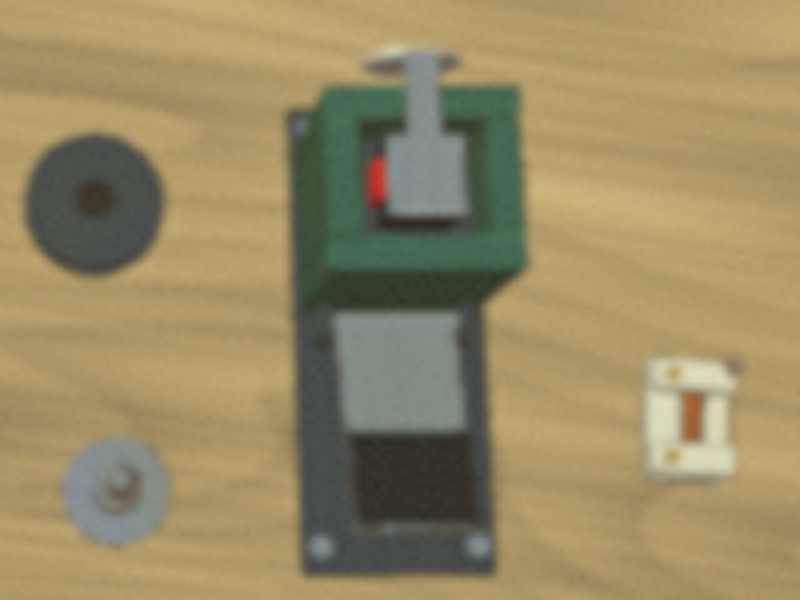

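The crop shows:
- **Housing top:** corners (325,88), (520,87), (525,265), (328,270).
- **Cap:** corners (386,137), (465,133), (468,215), (388,218).
- **Pad:** corners (355,437), (472,433), (476,522), (358,526).
- **Button:** red, at (377,181), on the left side of the head.

```bash
cat > h.py <<'E'
import numpy as np
def ray(n,px,z):
    d=np.load(n+".npz"); K,p,R=d["K"],d["p"],d["R"]
    v=R@np.linalg.solve(K,[px[0],px[1],1.]); return p+v*(z-p[2])/v[2]
def c2p(c): return (270+(c[0]+.5)/5-.5,185+(c[1]+.5)/5-.5)
E
python3 - <<'E'
from h import *
def q(name,cs,z):
    P=np.array([ray("top",c2p(c),z) for c in cs]); print(name,P.round(4)[:,:2].tolist(),"mean",P.mean(0).round(4)); return P
H=q("house",[(325,88),(520,87),(525,265),(328,270)],.135)
C=q("cap",[(386,137),(465,133),(468,215),(388,218)],.139)
P=q("pad",[(355,437),(472,433),(476,522),(358,526)],.063)
for A in(H,C,P):
    x=(A[0]+A[1]-A[2]-A[3]);y=(A[0]+A[3]-A[1]-A[2]); print(np.degrees([np.arctan2(x[1],x[0]),np.arctan2(-y[0],y[1])]))
d=C.mean(0)-P.mean(0);print(d,np.degrees(np.arctan2(d[1],d[0])))
q("spindle",[(117,490)],0.005);q("lens",[(95,204)],.028);q("fuse",[(690,417)],.032)
E
```

```text
house [[0.6227, -0.0664], [0.6368, -0.1581], [0.5517, -0.1691], [0.5359, -0.0782]] mean [ 0.5868 -0.1179  0.135 ]
cap [[0.6022, -0.0973], [0.6096, -0.134], [0.5706, -0.1395], [0.5637, -0.1027]] mean [ 0.5865 -0.1184  0.139 ]
pad [[0.4693, -0.1086], [0.4796, -0.1651], [0.4369, -0.1716], [0.4266, -0.115]] mean [ 0.4531 -0.1401  0.063 ]
[7.56336175 9.29880451]
[ 8.01916772 10.98663013]
[ 8.62560786 10.30709974]
[0.13348376 0.02168875 0.076     ] 9.228896897914431
spindle [[0.4319, 0.0014]] mean [0.4319 0.0014 0.005 ]
lens [[0.5729, 0.0333]] mean [0.5729 0.0333 0.028 ]
fuse [[0.5076, -0.2781]] mean [ 0.5076 -0.2781  0.032 ]
```

Stand yaw is about 9.2° and the mast is at about (0.587, -0.118). I'll go above the pad, turn and shut the fingers.

```bash
python3 -m creep '[{"dx":0.705,"dy":-0.425,"wz":0.167,"claw":-1},{"dx":0.705,"dy":-0.425,"wz":0.167,"claw":-1},{"dx":0.705,"dy":-0.425,"wz":0.167,"claw":-1},{"dx":0.705,"dy":-0.425,"wz":0.167,"claw":-1},{"dx":0.705,"dy":-0.425,"wz":0.167,"claw":-1},{"dx":0.705,"dy":-0.425,"wz":0.167,"claw":-1},{"dx":0.705,"dy":-0.425,"wz":0.167,"claw":-1},{"dx":0.705,"dy":-0.425,"wz":0.167,"claw":-1},{"dx":0.705,"dy":-0.425,"wz":0.167,"claw":-1},{"dx":0.705,"dy":-0.425,"wz":0.167,"claw":-1},{"dx":0.705,"dy":-0.425,"wz":0.167,"claw":-1},{"dx":0.705,"dy":-0.425,"wz":0.167,"claw":-1}]' 30
python3 - <<'E'
from rig import *
import cv2,numpy as np
s=read_state(); print(s["tcp_rot"].round(4),s["tcp_pos"],s["force"],s["grip_width"]); r=get_image("wrist"); cv2.imwrite("pics/w1.png",r["img"])
print(r["mount"],r["intrinsics"]); T=np.eye(4);T[:3,:3]=s["tcp_rot"];T[:3,3]=s["tcp_pos"];W=T@np.array(r["mount"])
np.savez("w1.npz",K=r["intrinsics"],p=W[:3,3],R=W[:3,:3])
E
```

```text
[[ 9.124e-01  4.094e-01 -2.000e-04]
 [ 4.094e-01 -9.124e-01  1.100e-03]
 [ 3.000e-04 -1.100e-03 -1.000e+00]] [ 0.21488655 -0.47878674  0.25579853] [ 0.4392916  -0.29930573  0.72178305] 0.9988196894576542
[[-8.90122205e-04 -9.50402242e-01 -3.11022164e-01  7.91506027e-02]
 [ 9.99999535e-01 -7.30639555e-04 -6.29280940e-04 -9.49679248e-05]
 [ 3.70824921e-04 -3.11022579e-01  9.50402450e-01 -1.19797937e-01]
 [ 0.00000000e+00  0.00000000e+00  0.00000000e+00  1.00000000e+00]] [[301.97425965   0.         286.88284557]
 [  0.         301.97425965 205.66258648]
 [  0.           0.           1.        ]]invalid input
```

View pics/w1.png

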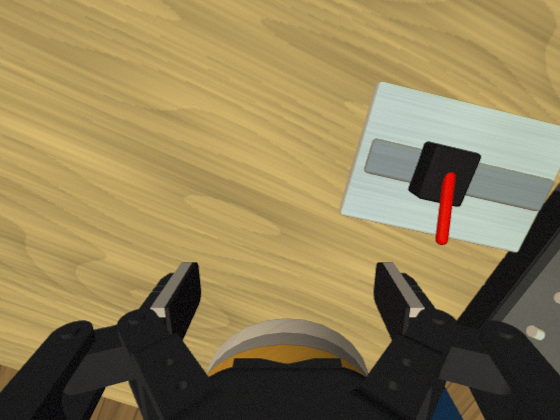

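The arm didn't move because the row was refused, probably for missing keys. The picture shows the start pose: the open fingers at the bottom, (180,300) and (395,300), and a switch plate at the right. I'll resend with all keys.

```bash
python3 -m creep '[{"dx":0.705,"dy":-0.425,"dz":0,"wx":0,"wy":0,"wz":0.167,"claw":-1},{"dx":0.705,"dy":-0.425,"dz":0,"wx":0,"wy":0,"wz":0.167,"claw":-1},{"dx":0.705,"dy":-0.425,"dz":0,"wx":0,"wy":0,"wz":0.167,"claw":-1},{"dx":0.705,"dy":-0.425,"dz":0,"wx":0,"wy":0,"wz":0.167,"claw":-1},{"dx":0.705,"dy":-0.425,"dz":0,"wx":0,"wy":0,"wz":0.167,"claw":-1},{"dx":0.705,"dy":-0.425,"dz":0,"wx":0,"wy":0,"wz":0.167,"claw":-1},{"dx":0.705,"dy":-0.425,"dz":0,"wx":0,"wy":0,"wz":0.167,"claw":-1},{"dx":0.705,"dy":-0.425,"dz":0,"wx":0,"wy":0,"wz":0.167,"claw":-1},{"dx":0.705,"dy":-0.425,"dz":0,"wx":0,"wy":0,"wz":0.167,"claw":-1},{"dx":0.705,"dy":-0.425,"dz":0,"wx":0,"wy":0,"wz":0.167,"claw":-1},{"dx":0.705,"dy":-0.425,"dz":0,"wx":0,"wy":0,"wz":0.167,"claw":-1},{"dx":0.705,"dy":-0.425,"dz":0,"wx":0,"wy":0,"wz":0.167,"claw":-1}]' 30
python3 - <<'E'
from rig import *
import cv2,numpy as np
s=read_state(); print(s["tcp_rot"].round(4),s["tcp_pos"],s["force"],s["grip_width"]); r=get_image("wrist"); cv2.imwrite("pics/w2.png",r["img"])
T=np.eye(4);T[:3,:3]=s["tcp_rot"];T[:3,3]=s["tcp_pos"];W=T@np.array(r["mount"])
np.savez("w2.npz",K=r["intrinsics"],p=W[:3,3],R=W[:3,:3])
E
```

```text
clock: 1.15
tcp_pos: [0.4501, -0.1393, 0.256]
tcp_rot: [[0.987, 0.163, -0.0], [0.163, -0.987, 0.0], [-0.0, -0.0, -1.0]]
force: [-0.2, 0.1, 0.4]
grip_width: -0.004
gripper_force: 0.0
[[ 9.867e-01  1.626e-01 -5.000e-04]
 [ 1.626e-01 -9.867e-01  2.000e-04]
 [-5.000e-04 -3.000e-04 -1.000e+00]] [ 0.45006144 -0.13926945  0.25603525] [-0.16639119  0.14970652  0.43308559] -0.003682178872309497
```

View pics/w2.png

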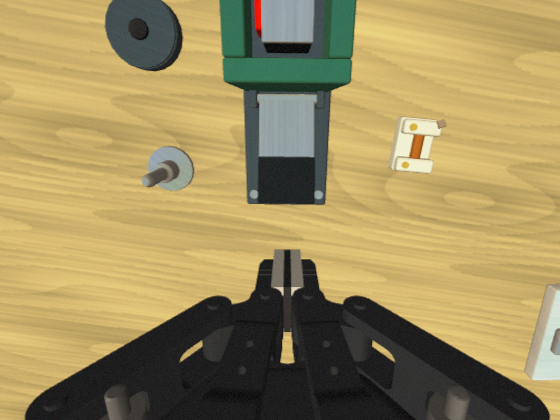

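The fingers are shut and lined up with the pad: column 287, pad rows 157–203. The housing's near edge spans (224,59) to (351,59). I'll check these numbers and descend to just above the pad.

```bash
python3 - <<'E'
from h import *
for c,z in[((258,157),.072),((315,157),.072),((316,203),.056),((258,203),.056),((224,59),.135),((351,58),.135)]: print(ray("w2",c,z).round(4))
E
python3 -m creep '[{"dx":0,"dy":0,"dz":0.08,"wx":0,"wy":0,"wz":0,"claw":-1},{"dx":0,"dy":0,"dz":0.16,"wx":0,"wy":0,"wz":0,"claw":-1},{"dx":0,"dy":0,"dz":0.24,"wx":0,"wy":0,"wz":0,"claw":-1},{"dx":0,"dy":0,"dz":0.30,"wx":0,"wy":0,"wz":0,"claw":-1},{"dx":0,"dy":0,"dz":0.30,"wx":0,"wy":0,"wz":0,"claw":-1}]'
```

```text
[ 0.476  -0.1054  0.072 ]
[ 0.4853 -0.162   0.072 ]
[ 0.433  -0.1747  0.056 ]
[ 0.4226 -0.1111  0.056 ]
[ 0.5532 -0.0761  0.135 ]
[ 0.5687 -0.1667  0.135 ]
clock: 1.62
tcp_pos: [0.4464, -0.1407, 0.1016]
tcp_rot: [[0.988, 0.156, -0.009], [0.156, -0.988, 0.005], [-0.008, -0.006, -1.0]]
force: [-0.2, 0.0, -1.1]
grip_width: 0.003
gripper_force: 0.0
```

```bash
python3 -m creep '[{"dx":0,"dy":0,"dz":0.02,"wx":0,"wy":0,"wz":0,"claw":-1},{"dx":0,"dy":0,"dz":0.04,"wx":0,"wy":0,"wz":0,"claw":-1},{"dx":0,"dy":0,"dz":0.055,"wx":0,"wy":0,"wz":0,"claw":-1},{"dx":0,"dy":0,"dz":0.065,"wx":0,"wy":0,"wz":0,"claw":-1},{"dx":0,"dy":0,"dz":0.075,"wx":0,"wy":0,"wz":0,"claw":-1},{"dx":0,"dy":0,"dz":0.08,"wx":0,"wy":0,"wz":0,"claw":-1},{"dx":0,"dy":0,"dz":0.08,"wx":0,"wy":0,"wz":0,"claw":-1}]'
```

```text
clock: 2.2
tcp_pos: [0.45, -0.1423, 0.0684]
tcp_rot: [[0.987, 0.159, 0.002], [0.159, -0.987, -0.003], [0.001, 0.003, -1.0]]
force: [-5.3, -1.6, 9.3]
grip_width: 0.003
gripper_force: 3.9
```

```bash
python3 -m creep '[{"dx":0,"dy":0,"dz":0.006,"wx":0,"wy":0,"wz":0,"claw":-1},{"dx":0,"dy":0,"dz":0.012,"wx":0,"wy":0,"wz":0,"claw":-1},{"dx":0,"dy":0,"dz":0.016,"wx":0,"wy":0,"wz":0,"claw":-1},{"dx":0,"dy":0,"dz":0.016,"wx":0,"wy":0,"wz":0,"claw":-1},{"dx":0,"dy":0,"dz":0.016,"wx":0,"wy":0,"wz":0,"claw":-1}]'
```

```text
clock: 2.62
tcp_pos: [0.4499, -0.1424, 0.0622]
tcp_rot: [[0.987, 0.159, 0.002], [0.159, -0.987, -0.003], [0.001, 0.003, -1.0]]
force: [-16.1, 0.9, 35.9]
grip_width: -0.002
gripper_force: 17.2
```

The force is well above 16 N and the tip is at 37 mm, so the pedal is on its stop. I'll lift off straight up.

```bash
python3 -m creep '[{"dx":0,"dy":0,"dz":-0.02,"wx":0,"wy":0,"wz":0,"claw":-1},{"dx":0,"dy":0,"dz":-0.06,"wx":0,"wy":0,"wz":0,"claw":-1},{"dx":0,"dy":0,"dz":-0.12,"wx":0,"wy":0,"wz":0,"claw":-1},{"dx":0,"dy":0,"dz":-0.20,"wx":0,"wy":0,"wz":0,"claw":0.6},{"dx":0,"dy":0,"dz":-0.28,"wx":0,"wy":0,"wz":0,"claw":0.6},{"dx":0,"dy":0,"dz":-0.36,"wx":0,"wy":0,"wz":0,"claw":0.6},{"dx":0,"dy":0,"dz":-0.42,"wx":0,"wy":0,"wz":0,"claw":0.6},{"dx":0,"dy":0,"dz":-0.42,"wx":0,"wy":0,"wz":0,"claw":0.6},{"dx":0,"dy":0,"dz":-0.42,"wx":0,"wy":0,"wz":0,"claw":0.6}]'
python3 - <<'E'
from rig import *
import cv2,numpy as np
s=read_state(); print(s["tcp_rot"].round(4),s["tcp_pos"],s["force"],s["grip_width"]); r=get_image("wrist"); cv2.imwrite("pics/w3.png",r["img"])
T=np.eye(4);T[:3,:3]=s["tcp_rot"];T[:3,3]=s["tcp_pos"];W=T@np.array(r["mount"])
np.savez("w3.npz",K=r["intrinsics"],p=W[:3,3],R=W[:3,:3])
r=get_image("top");i=r["img"][185:305,270:430]; cv2.imwrite("pics/top3c.png",cv2.resize(i,None,fx=5,fy=5,interpolation=cv2.INTER_CUBIC))
E
```

```text
clock: 3.37
tcp_pos: [0.45, -0.1415, 0.2709]
tcp_rot: [[0.987, 0.158, 0.005], [0.158, -0.987, -0.003], [0.005, 0.004, -1.0]]
force: [-0.6, 0.6, -0.2]
grip_width: 0.797
gripper_force: 0.0
[[ 0.9874  0.1582  0.0052]
 [ 0.1582 -0.9874 -0.0032]
 [ 0.0046  0.004  -1.    ]] [ 0.44996048 -0.14148894  0.27094424] [-0.62450639  0.60505553 -0.22033045] 0.7969112140679319
```

View pics/w3.png

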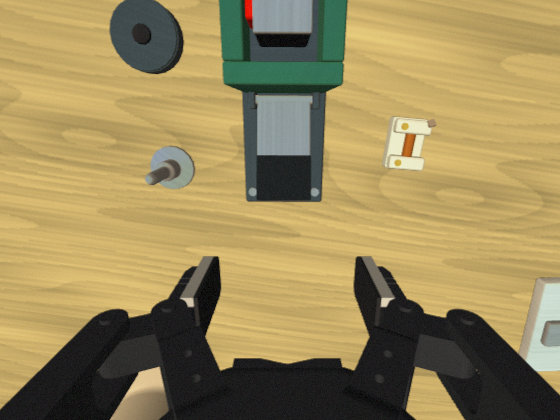

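The head has popped up: the cap is wider now, with its near edge from (254,32) to (313,32). The pedal is back up and the other objects haven't moved.

Run:
```python
from h import *
for z in(.175,.183,.19):
    a,b=ray("w3",(254,32),z),ray("w3",(313,32),z); d=a-b; print(z,np.linalg.norm(d),a[:2],b[:2])
d=a-b;
a,b=ray("w3",(254,32),.183),ray("w3",(313,32),.183); u=np.array([np.cos(.16),np.sin(.16)])
h=(a+b)[:2]/2+.019*u; print("head",h)
```

```text
0.175 0.037423078235954345 [ 0.56985331 -0.10158491] [ 0.57577408 -0.13853666]
0.183 0.036037712476338586 [ 0.56828484 -0.1025835 ] [ 0.57398643 -0.13816732]
0.19 0.034825517436674815 [ 0.56691243 -0.10345726] [ 0.57242223 -0.13784416]
head [ 0.58989295 -0.11734836]
```

View pics/top3c.png

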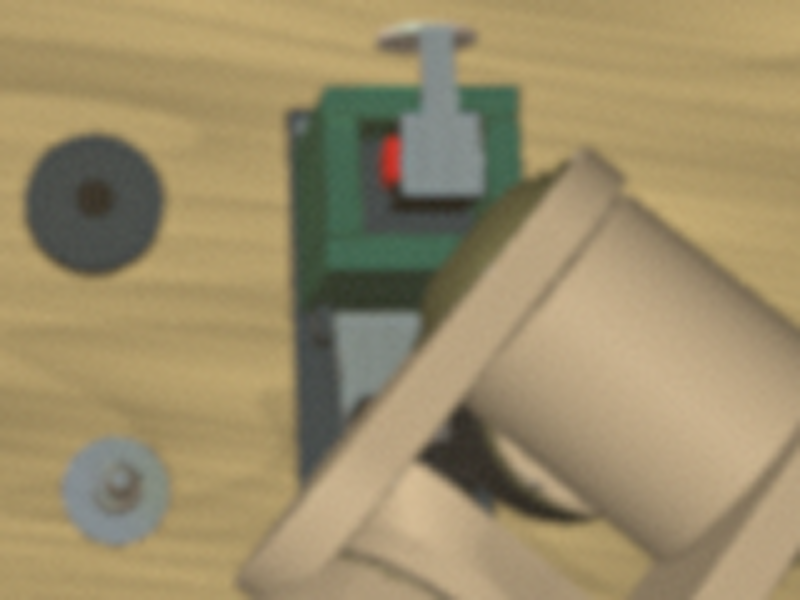

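The top view confirms it: the cap has shifted to a centre of (442,154), with the red button proud at (391,160). I'll move over the head with the gripper fully open and take one look.

```bash
python3 -m creep '[{"dx":0.07,"dy":-0.001,"dz":0,"wx":0,"wy":0,"wz":0,"claw":1},{"dx":0.14,"dy":-0.002,"dz":0,"wx":0,"wy":0,"wz":0,"claw":1},{"dx":0.21,"dy":-0.003,"dz":0,"wx":0,"wy":0,"wz":0,"claw":1},{"dx":0.26,"dy":-0.003,"dz":0,"wx":0,"wy":0,"wz":0,"claw":1},{"dx":0.28,"dy":-0.003,"dz":0,"wx":0,"wy":0,"wz":0,"claw":1},{"dx":0.28,"dy":-0.003,"dz":0.02,"wx":0,"wy":0,"wz":0,"claw":1},{"dx":0.28,"dy":-0.003,"dz":0.04,"wx":0,"wy":0,"wz":0,"claw":1},{"dx":0.28,"dy":-0.003,"dz":0.04,"wx":0,"wy":0,"wz":0,"claw":1},{"dx":0.28,"dy":-0.003,"dz":0.04,"wx":0,"wy":0,"wz":0,"claw":1}]'
python3 - <<'E'
from rig import *
import cv2,numpy as np
s=read_state(); print(s["tcp_rot"].round(4),s["tcp_pos"]); r=get_image("wrist"); cv2.imwrite("pics/w4.png",r["img"])
T=np.eye(4);T[:3,:3]=s["tcp_rot"];T[:3,3]=s["tcp_pos"];W=T@np.array(r["mount"])
np.savez("w4.npz",K=r["intrinsics"],p=W[:3,3],R=W[:3,:3])
E
```

```text
clock: 4.22
tcp_pos: [0.5864, -0.1173, 0.2473]
tcp_rot: [[0.987, 0.158, -0.002], [0.158, -0.987, 0.001], [-0.002, -0.001, -1.0]]
force: [-0.2, 1.2, -0.0]
grip_width: 1.002
gripper_force: 0.0
[[ 9.874e-01  1.581e-01 -2.200e-03]
 [ 1.581e-01 -9.874e-01  8.000e-04]
 [-2.100e-03 -1.200e-03 -1.000e+00]] [ 0.58642018 -0.11730056  0.24729498]
```

View pics/w4.png

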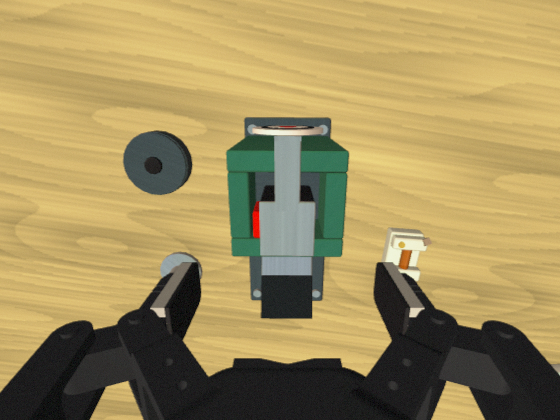

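The cap spans (261,203) to (314,255) and sits between the fingers, whose middle is at column 287.5. I'll compute its centre in tool coordinates.

Run:
```python
from h import *
P=np.array([ray("w4",c,.183) for c in[(261,203),(313,203),(314,255),(260,255)]]);m=P.mean(0)
print(P.round(4),m); d=m-[.5864,-.1173,.183]; print(d@[.9874,.1581,0],d@[.1581,-.9874,0])
```

```text
[[ 0.6041 -0.0976  0.183 ]
 [ 0.6093 -0.1304  0.183 ]
 [ 0.573  -0.1379  0.183 ]
 [ 0.5673 -0.1017  0.183 ]] [ 0.58842769 -0.11688953  0.183     ]
0.0020670357943339043 -8.472350535243451e-05
```

The head is centred to within 2 mm. I'll descend to grasp height and close with 60 N.

```bash
python3 -m creep '[{"dx":0,"dy":0,"dz":0.05,"wx":0,"wy":0,"wz":0,"claw":1},{"dx":0,"dy":0,"dz":0.1,"wx":0,"wy":0,"wz":0,"claw":1},{"dx":0,"dy":0,"dz":0.14,"wx":0,"wy":0,"wz":0,"claw":1},{"dx":0,"dy":0,"dz":0.156,"wx":0,"wy":0,"wz":0,"claw":1},{"dx":0,"dy":0,"dz":0.156,"wx":0,"wy":0,"wz":0,"claw":1},{"dx":0,"dy":0,"dz":0.156,"wx":0,"wy":0,"wz":0,"claw":1}]' && python3 -m creep '[{"dx":0,"dy":0,"dz":0,"wx":0,"wy":0,"wz":0,"claw":0.3},{"dx":0,"dy":0,"dz":0,"wx":0,"wy":0,"wz":0,"claw":0},{"dx":0,"dy":0,"dz":0,"wx":0,"wy":0,"wz":0,"claw":-0.5},{"dx":0,"dy":0,"dz":0,"wx":0,"wy":0,"wz":0,"claw":-1},{"dx":0,"dy":0,"dz":0,"wx":0,"wy":0,"wz":0,"claw":-1},{"dx":0,"dy":0,"dz":0,"wx":0,"wy":0,"wz":0,"claw":-1},{"dx":0,"dy":0,"dz":0,"wx":0,"wy":0,"wz":0,"claw":-1},{"dx":0,"dy":0,"dz":0,"wx":0,"wy":0,"wz":0,"claw":-1}]' 60
```

```text
clock: 4.77
tcp_pos: [0.5877, -0.1174, 0.1715]
tcp_rot: [[0.987, 0.159, 0.001], [0.159, -0.987, -0.001], [0.001, 0.001, -1.0]]
force: [0.2, 0.1, 0.9]
grip_width: 0.998
gripper_force: 0.0
clock: 5.43
tcp_pos: [0.5877, -0.117, 0.1704]
tcp_rot: [[0.987, 0.159, 0.0], [0.159, -0.987, 0.0], [0.001, -0.0, -1.0]]
force: [1.4, 2.0, 1.3]
grip_width: 0.415
gripper_force: 65.0
```

The pinch is firm, 35 mm apart, so the button is in. Now I'll pull up through the first stop.

```bash
python3 -m creep '[{"dx":0,"dy":0,"dz":-0.01,"wx":0,"wy":0,"wz":0,"claw":-1},{"dx":0,"dy":0,"dz":-0.025,"wx":0,"wy":0,"wz":0,"claw":-1},{"dx":0,"dy":0,"dz":-0.04,"wx":0,"wy":0,"wz":0,"claw":-1},{"dx":0,"dy":0,"dz":-0.055,"wx":0,"wy":0,"wz":0,"claw":-1},{"dx":0,"dy":0,"dz":-0.068,"wx":0,"wy":0,"wz":0,"claw":-1},{"dx":0,"dy":0,"dz":-0.08,"wx":0,"wy":0,"wz":0,"claw":-1},{"dx":0,"dy":0,"dz":-0.09,"wx":0,"wy":0,"wz":0,"claw":-1},{"dx":0,"dy":0,"dz":-0.1,"wx":0,"wy":0,"wz":0,"claw":-1},{"dx":0,"dy":0,"dz":-0.1,"wx":0,"wy":0,"wz":0,"claw":-1},{"dx":0,"dy":0,"dz":-0.1,"wx":0,"wy":0,"wz":0,"claw":-1}]'
```

```text
clock: 6.27
tcp_pos: [0.5875, -0.117, 0.2203]
tcp_rot: [[0.987, 0.159, -0.0], [0.159, -0.987, 0.0], [-0.0, -0.0, -1.0]]
force: [2.9, 3.0, -8.8]
grip_width: 0.414
gripper_force: 63.7
```

```bash
python3 -m creep '[{"dx":0,"dy":0,"dz":-0.012,"wx":0,"wy":0,"wz":0,"claw":-1},{"dx":0,"dy":0,"dz":-0.025,"wx":0,"wy":0,"wz":0,"claw":-1},{"dx":0,"dy":0,"dz":-0.04,"wx":0,"wy":0,"wz":0,"claw":-1},{"dx":0,"dy":0,"dz":-0.052,"wx":0,"wy":0,"wz":0,"claw":-1},{"dx":0,"dy":0,"dz":-0.062,"wx":0,"wy":0,"wz":0,"claw":-1},{"dx":0,"dy":0,"dz":-0.068,"wx":0,"wy":0,"wz":0,"claw":-1},{"dx":0,"dy":0,"dz":-0.072,"wx":0,"wy":0,"wz":0,"claw":-1},{"dx":0,"dy":0,"dz":-0.074,"wx":0,"wy":0,"wz":0,"claw":-1},{"dx":0,"dy":0,"dz":-0.074,"wx":0,"wy":0,"wz":0,"claw":-1}]'
```

```text
clock: 7.02
tcp_pos: [0.5875, -0.117, 0.2573]
tcp_rot: [[0.987, 0.159, -0.0], [0.159, -0.987, 0.0], [-0.0, -0.0, -1.0]]
force: [2.5, 2.9, -9.8]
grip_width: 0.415
gripper_force: 63.6
```

```bash
python3 -m creep '[{"dx":0,"dy":0,"dz":-0.002,"wx":0,"wy":0,"wz":0,"claw":-1},{"dx":0,"dy":0,"dz":-0.004,"wx":0,"wy":0,"wz":0,"claw":-1},{"dx":0,"dy":0,"dz":-0.004,"wx":0,"wy":0,"wz":0,"claw":-1},{"dx":0,"dy":0,"dz":-0.004,"wx":0,"wy":0,"wz":0,"claw":-1}]'; python3 -m creep '[{"dx":0,"dy":0,"dz":-0.002,"wx":0,"wy":0,"wz":0,"claw":-1},{"dx":0,"dy":0,"dz":-0.004,"wx":0,"wy":0,"wz":0,"claw":-1},{"dx":0,"dy":0,"dz":-0.004,"wx":0,"wy":0,"wz":0,"claw":-1},{"dx":0,"dy":0,"dz":-0.004,"wx":0,"wy":0,"wz":0,"claw":-1}]'
```

```text
clock: 7.35
tcp_pos: [0.5874, -0.117, 0.2587]
tcp_rot: [[0.987, 0.159, -0.001], [0.159, -0.987, 0.0], [-0.001, -0.001, -1.0]]
force: [3.3, 2.1, -14.9]
grip_width: 0.411
gripper_force: 63.4
clock: 7.68
tcp_pos: [0.5873, -0.1171, 0.2589]
tcp_rot: [[0.987, 0.159, -0.003], [0.159, -0.987, 0.001], [-0.003, -0.002, -1.0]]
force: [6.9, 2.0, -26.3]
grip_width: 0.415
gripper_force: 63.9
```

The force has climbed to 26 N with no more movement, so that's the second stop. One look to confirm.

Run:
```python
from rig import *
import cv2,numpy as np
a=get_image("scene")["img"]; b=cv2.imread("pics/scene0.png")
c=np.hstack([x[120:290,95:295] for x in(b,a)]); cv2.imwrite("pics/s5.png",cv2.resize(c,None,fx=2,fy=2,interpolation=cv2.INTER_CUBIC))
print(read_state()["force"],read_state()["tcp_pos"])
```

```text
[  5.94591575   1.51905609 -26.56804167] [ 0.58727096 -0.11702555  0.25885473]
```

View pics/s5.png

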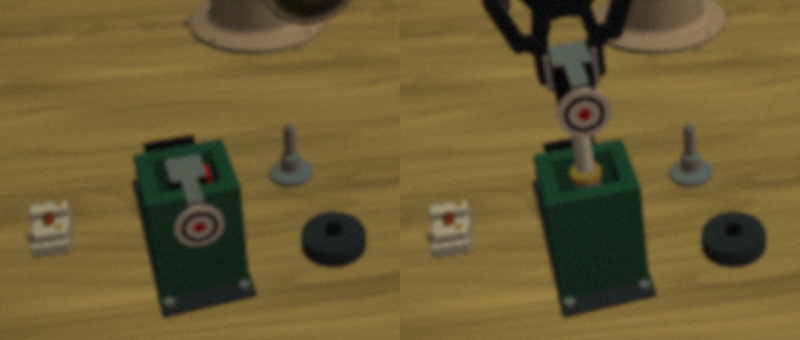

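Run:
```python
from h import *
d=np.load("scene.npz");K,p,R=d["K"],d["p"],d["R"]
for z in(.139,.183,.219,.25,.269):
    v=K@(R.T@(np.array([.648,-.108,z])-p)); print(z,(v[:2]/v[2]).round(1))
```

```text
0.139 [192.1 220.1]
0.183 [189.6 201.5]
0.219 [187.4 185.4]
0.25 [185.5 170.7]
0.269 [184.2 161.4]
```

The mast is fully extended: the target has risen 56.5 px, which matches about 130 mm. The neighbours haven't moved. Handing in.

```bash
python3 -c "
from rig import *
print(read_state()['force']); print(finish_job())"
```

```text
[  5.94591575   1.51905609 -26.56804167]
the job is handed in; nothing more can be done
None
```

I pressed the pedal to its stop and let it back up, pinched the head with the button in, and pulled the mast to its second stop, where the gripper still holds it; the spindle, lens cap and fuse block were not moved, and the job is handed in.

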